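# Gauge the spare castor wheels and fit the one that takes the axle

### The job

The castor clamped on the block needs a wheel, and only one of the three spares in the tray has a bore large enough for its axle. Take the plug gauge, which is as thick as the axle, from its stand and try it in every wheel, in turn from left to right as the robot sees them, resting it lightly and squarely on the middle of the bore and never forcing it: it goes well into the right one and stops at the mouth of the others. Then stand the gauge fully home in its stand, fit the wheel that took it on the axle, down on the washer, leave the other two lying in the tray and do not disturb the other things on the table.

Things in the scene. Friction and masses are not known exactly. Their poses are not given: they have to be found in the camera images.
- wheel_a: one of three like castor wheels, lying on its side in a tray compartment (any of the three). Tyre dia 50 mm, 20 mm wide (grip across it); grey hub with black bush, 24 mm long, dia 26 mm, rests on its end. Square-edged bore right through the hub: 15 mm in the one that fits the axle, 11 mm in the other two (the gauge stops at the mouth); the gauge tells which. Mass 60 to 95 g. Origin: centre of the underside; z up its axis
- wheel_b: one of three like castor wheels, lying on its side in a tray compartment (any of the three). Tyre dia 50 mm, 20 mm wide (grip across it); grey hub with black bush, 24 mm long, dia 26 mm, rests on its end. Square-edged bore right through the hub: 15 mm in the one that fits the axle, 11 mm in the other two (the gauge stops at the mouth); the gauge tells which. Mass 60 to 95 g. Origin: centre of the underside; z up its axis
- wheel_c: one of three like castor wheels, lying on its side in a tray compartment (any of the three). Tyre dia 50 mm, 20 mm wide (grip across it); grey hub with black bush, 24 mm long, dia 26 mm, rests on its end. Square-edged bore right through the hub: 15 mm in the one that fits the axle, 11 mm in the other two (the gauge stops at the mouth); the gauge tells which. Mass 60 to 95 g. Origin: centre of the underside; z up its axis
- wheel_a_bore (a point): the centre of the upper mouth of wheel_a's bore, on the upper face of the hub, 24 mm above the wheel's underside
- wheel_b_bore (a point): the centre of the upper mouth of wheel_b's bore, on the upper face of the hub, 24 mm above the wheel's underside
- wheel_c_bore (a point): the centre of the upper mouth of wheel_c's bore, on the upper face of the hub, 24 mm above the wheel's underside
- gauge: plug gauge upright in its stand: hexagonal aluminium handle, 18 mm across flats, 28 to 88 mm above the tip (flats face its x axis turned by 30, 90, 150.. degrees), then a steel collar dia 26 mm, 6 mm thick, then the steel pin, dia 13 mm, 22 mm long, flat-ended, edges sharp. 100 to 145 g. Origin: centre of the pin's lower end face; z up along the handle
- gauge_tip (a point): the centre of the pin's lower end face (same point as the gauge's origin)
- stand: fixed wooden block 80 x 80 x 30 mm with one upright blind hole in its middle, dia 16 mm, 26 mm deep, mouth chamfered 1.5 mm; the gauge's pin hangs in the hole and its collar sits on the block's top, so that the gauge's tip is 8 mm above the table when home. Origin: centre of the underside
- tray: fixed shallow grey tray, 148 mm (its x) by 300 mm (its y), rim 14 mm high, floor 4 mm above the table; two 14 mm high ribs along its x at y = +-49.5 mm make three compartments 140 x about 95 mm centred at y = +98 (left-hand), 0 and -98 mm (right-hand). Origin: centre of the underside; +y is the left as the robot sees it
- castor: fixed single-leg castor clamped on its side on a wooden block 130 x 72 x 20 mm: flat steel leg, 34 mm wide, top 25 mm above the table; from it a stub axle, dia 13 mm, stands upright, its last 6 mm tapered to dia 7.6 mm, end 57 mm above the table; 60 x 60 mm mounting plate upright at x = +62 mm, 80 mm high, so grip the wheel along y there. Origin: under the axle
- axle_seat (a point): on the axle's centre line, on the washer (dia 24 mm) at its foot, 27 mm above the table: a wheel that is home rests here with its underside, and the taper sticks out above its hub
- fork: bystander: castor fork standing on its 60 x 60 mm plate, legs up, 62 mm high, behind the tray. Origin: centre of the underside
- axle_bolt: bystander: axle bolt with nut, 57 mm long, lying behind the tray. Origin: middle of its length, on the table
- spanner: bystander: spanner 170 mm long lying by the right edge. Origin: centre of the underside
- grease_tin: bystander: tin 62 mm in diameter, 52 mm high, about 110 mm behind the stand. Origin: centre of the underside
- tape_roll: bystander: roll of brown tape 96 mm in diameter, 45 mm high, lying flat on the robot's side of the castor. Origin: centre of the underside
- carton: bystander: cardboard carton 90 x 160 x 75 mm at the back of the table. Origin: centre of the underside
Mind the look-alikes: they are no part of the job. Of the things that look like the stand, the largest one is meant. Leave any pink or turquoise look-alike of the castor alone.

How it is judged (in metres and radians):
On the way, in this order (a step that is already met when the one before it is completed fails the run):
1. the gauge is tried in the left-hand wheel: pressed on the middle of its bore until it stops at the mouth, or let in at least 14 mm (((y of wheel_a in the frame of tray between 0.055 and 0.145 m and horizontal distance between gauge_tip and wheel_a_bore below 0.0035 m and (z of gauge_tip in the frame of wheel_a below 0.01 m or (z of gauge_tip in the frame of wheel_a between 0.02 and 0.026 m and contact force between gauge and wheel_a above 1 N))) or (y of wheel_b in the frame of tray between 0.055 and 0.145 m and horizontal distance between gauge_tip and wheel_b_bore below 0.0035 m and (z of gauge_tip in the frame of wheel_b below 0.01 m or (z of gauge_tip in the frame of wheel_b between 0.02 and 0.026 m and contact force between gauge and wheel_b above 1 N))) or (y of wheel_c in the frame of tray between 0.055 and 0.145 m and horizontal distance between gauge_tip and wheel_c_bore below 0.0035 m and (z of gauge_tip in the frame of wheel_c below 0.01 m or (z of gauge_tip in the frame of wheel_c between 0.02 and 0.026 m and contact force between gauge and wheel_c above 1 N))))), for 0.1 s.
2. the gauge is tried in the middle wheel: pressed on the middle of its bore until it stops at the mouth, or let in at least 14 mm (((y of wheel_a in the frame of tray between -0.045 and 0.045 m and horizontal distance between gauge_tip and wheel_a_bore below 0.0035 m and (z of gauge_tip in the frame of wheel_a below 0.01 m or (z of gauge_tip in the frame of wheel_a between 0.02 and 0.026 m and contact force between gauge and wheel_a above 1 N))) or (y of wheel_b in the frame of tray between -0.045 and 0.045 m and horizontal distance between gauge_tip and wheel_b_bore below 0.0035 m and (z of gauge_tip in the frame of wheel_b below 0.01 m or (z of gauge_tip in the frame of wheel_b between 0.02 and 0.026 m and contact force between gauge and wheel_b above 1 N))) or (y of wheel_c in the frame of tray between -0.045 and 0.045 m and horizontal distance between gauge_tip and wheel_c_bore below 0.0035 m and (z of gauge_tip in the frame of wheel_c below 0.01 m or (z of gauge_tip in the frame of wheel_c between 0.02 and 0.026 m and contact force between gauge and wheel_c above 1 N))))), for 0.1 s.
3. the gauge is tried in the right-hand wheel: pressed on the middle of its bore until it stops at the mouth, or let in at least 14 mm (((y of wheel_a in the frame of tray between -0.145 and -0.055 m and horizontal distance between gauge_tip and wheel_a_bore below 0.0035 m and (z of gauge_tip in the frame of wheel_a below 0.01 m or (z of gauge_tip in the frame of wheel_a between 0.02 and 0.026 m and contact force between gauge and wheel_a above 1 N))) or (y of wheel_b in the frame of tray between -0.145 and -0.055 m and horizontal distance between gauge_tip and wheel_b_bore below 0.0035 m and (z of gauge_tip in the frame of wheel_b below 0.01 m or (z of gauge_tip in the frame of wheel_b between 0.02 and 0.026 m and contact force between gauge and wheel_b above 1 N))) or (y of wheel_c in the frame of tray between -0.145 and -0.055 m and horizontal distance between gauge_tip and wheel_c_bore below 0.0035 m and (z of gauge_tip in the frame of wheel_c below 0.01 m or (z of gauge_tip in the frame of wheel_c between 0.02 and 0.026 m and contact force between gauge and wheel_c above 1 N))))), for 0.1 s.
At the end, for the whole second after the job is handed in: The wheel that takes the gauge at rest on the axle: centred and down within 3 mm, level within 0.08 rad; the other two flat (0.1 rad) on the tray's floor; gauge at rest in its stand, centred within 4 mm, upright within 0.08 rad, tip under 12 mm above the table (home is 8 mm) (((horizontal distance between wheel_a and axle_seat below 0.003 m and z of wheel_a in the frame of axle_seat between -0.003 and 0.003 m and angle between wheel_a's own z axis and vertical below 0.08 rad and linear speed of wheel_a below 0.02 m/s and x of wheel_b in the frame of tray between -0.06 and 0.06 m and y of wheel_b in the frame of tray between -0.14 and 0.14 m and height (world z) of each of wheel_b, wheel_c below 0.01 m and angle between each of wheel_b, wheel_c's own z axis and vertical below 0.1 rad and x of wheel_c in the frame of tray between -0.06 and 0.06 m and y of wheel_c in the frame of tray between -0.14 and 0.14 m) or (horizontal distance between wheel_b and axle_seat below 0.003 m and z of wheel_b in the frame of axle_seat between -0.003 and 0.003 m and angle between wheel_b's own z axis and vertical below 0.08 rad and linear speed of wheel_b below 0.02 m/s and x of wheel_a in the frame of tray between -0.06 and 0.06 m and y of wheel_a in the frame of tray between -0.14 and 0.14 m and height (world z) of each of wheel_a, wheel_c below 0.01 m and angle between each of wheel_a, wheel_c's own z axis and vertical below 0.1 rad and x of wheel_c in the frame of tray between -0.06 and 0.06 m and y of wheel_c in the frame of tray between -0.14 and 0.14 m) or (horizontal distance between wheel_c and axle_seat below 0.003 m and z of wheel_c in the frame of axle_seat between -0.003 and 0.003 m and angle between wheel_c's own z axis and vertical below 0.08 rad and linear speed of wheel_c below 0.02 m/s and x of wheel_a in the frame of tray between -0.06 and 0.06 m and y of wheel_a in the frame of tray between -0.14 and 0.14 m and height (world z) of each of wheel_a, wheel_b below 0.01 m and angle between each of wheel_a, wheel_b's own z axis and vertical below 0.1 rad and x of wheel_b in the frame of tray between -0.06 and 0.06 m and y of wheel_b in the frame of tray between -0.14 and 0.14 m)) and horizontal distance between gauge and stand below 0.004 m and height (world z) of gauge below 0.012 m and angle between gauge's own z axis and vertical below 0.08 rad and linear speed of gauge below 0.02 m/s); the robot touches nothing.
It fails at once if the gauge is forced: more than 40 N between it and a wheel (contact force between gauge and wheel_a above 40 N or contact force between gauge and wheel_b above 40 N or contact force between gauge and wheel_c above 40 N).
It fails at once if another thing on the table (fork, bolt, spanner, tin, tape or carton) is moved more than 30 mm (distance of any of fork, axle_bolt, spanner, grease_tin, tape_roll, carton from where it was at the start of the episode above 0.03 m).
It also fails if it takes over 72 s, if anything falls off the work surface, if the arm or the gripper's body presses on something with over 40 N, if the wrist force passes 120 N, or if a joint passes its speed limit or range.

### The arm

A 7-joint arm with a two-finger parallel gripper is mounted at the origin on the work surface. World frame = base frame: x ahead of the robot, y to its left, z up, the work surface at z = 0. Lengths are in mm, angles in rad, forces in N, time in s.
With the tool pointing down it reaches from about 425 to 1025 mm from the base axis. Payload 9.4 kg.
Tool frame: the origin (TCP) lies midway between the tips of the shut fingers; the grasp point (between the pads) lies 19 mm behind it (ctrl.grip_depth is the z of the grasp point in the tool frame, in mm); z points along the fingers, y is the line along which they close (so a half turn about z gives the same grasp; the last joint's range is limited). The gripper opens to 93 mm and grips with 3 to 60 N. Pads are 15 mm wide; open, the fingers measure 128 mm over their backs; the gripper's body (75 mm by 188 mm) begins 65 mm behind the grasp point.
Start: joints at [-1.231, 0.599, -0.003, 1.599, 0.002, 0.943, -0.08], TCP at [293.511, 662.93, 218.618] pointing down, gripper open.
Joint ranges: [-2.57, 2.57], [-0.35, 1.97], [-1.29, 1.29], [0.11, 2.56], [-1.05, 4.19], [0.11, 1.86], [-2.63, 2.63]. Speed limits (rad/s): [2.22, 2.22, 3.01, 3.01, 3.14, 3.14, 3.14].

### API

Orientations are given as a rotation vector (axis times angle).
In Python, from station import ctrl gives the robot as it stands.
- The arm moves only by the shell command python3 -m creep 'ROWS'. ROWS is JSON, a list of rows, each a list of 3 entries, a list of its own where there are three numbers: the turn, a rotation vector about the world's x, y, z in units of 5 degrees (1.0 is 5 degrees), then the shift along the world's x, y, z in units of 25 mm (1.0 is 25 mm), then the closure, from -1 (fully open) to 1 (shut). In form: [[[rx, ry, rz], [x, y, z], jaw], ...]. A call has 1 to 12 rows; each row is the pose to reach, as a shift and turn from the pose commanded when the call began; what a row does not reach only later rows make up. A row lasts 1/12 s, in which the tool goes at most 41.7 mm and 7.16 degrees, less where a joint would pass 70% of its speed; a pose out of reach is approached as far as the arm can. A call with a gripper value outside its range is refused whole. The fingers move at their own pace and stop on an object; the grip force is fixed at half the most. Time passes only in rows, so rows that repeat a pose let the fingers close. It gives the time, the measured TCP pose, the force, the opening and the grip force at its end, in the units of the state.
- ctrl.observe(): the state, without advancing time (a new reading comes with each control period).
- ctrl.get_image(name): name is "scene" or "top" or "wrist"; returns a dict with "image" (480x640x3 uint8, red, green, blue), "camera_matrix" (3x3 intrinsics, pixels), "dist_coeffs" ([k1, k2, p1, p2, k3] as OpenCV has them; the pictures are not rectified), "extrinsics" (4x4, takes a point from world to camera coordinates); the wrist camera has in their place "hand_eye" (4x4, takes a point from camera to tool coordinates, whose origin is the TCP and whose axes are the flange's). Camera axes: x right, y up, looking along -z (the intrinsics and any distortion apply to the point x, -y, -z); pixel columns grow to the right and rows downward; lengths in mm; the calibration is good to about 2 mm. A picture is of the moment at which its call begins: read the wrist's pose just before it. There is no depth.
- ctrl.job_done(): hands the job in; it is judged then, once.
The state is a dict: "time": time; "joint_positions": joint angles; "qd": joint speeds; "effort": joint torques, N m; "tcp_pos": TCP position; "orientation": TCP orientation; "force": force on the tool from outside, world axes, zero at the start; "moment": the same for the moment, N m; "finger_gap": finger opening in mm; "grip_force": force on a finger pad.
Only numpy, scipy, OpenCV 4.12 (cv2) and the standard library are available. Lean on these libraries where they do the work, as an engineer would, in place of code of your own. Each camera call takes 0.05 s, during which the arm holds its last target. There are 200 camera calls.

## Working session

There is one attempt and no reset: what is moved stays moved. The work goes in short steps, Python scripts to look and compute and a shell command to move; the robot and the scene stay as the last step left them, time stands still between calls to the robot, and variables do not carry over. Pictures are saved under pics/ and viewed, at most 10 in all, crops included, and the job is handed in when it is done.

```bash
mkdir -p pics; cat > h.py <<'E'
import numpy as np, cv2
from station import ctrl
from scipy.spatial.transform import Rotation as R
def snap(n,f=None,crop=None,scale=1):
    s=ctrl.observe(); d=ctrl.get_image(n); im=d["image"][:,:,::-1]
    np.savez('last_%s.npz'%n,im=im,K=d["camera_matrix"],D=d["dist_coeffs"],E=d.get("extrinsics",d.get("hand_eye")),p=s["tcp_pos"],o=s["orientation"])
    if f: save(n,f,crop,scale)
def save(n,f,crop=None,scale=1):
    im=np.load('last_%s.npz'%n)['im']
    if crop: x0,y0,x1,y1=crop; im=im[y0:y1,x0:x1]
    cv2.imwrite('pics/'+f,cv2.resize(im,None,fx=scale,fy=scale,interpolation=cv2.INTER_CUBIC))
def cam(n):
    d=np.load('last_%s.npz'%n); E=np.array(d['E'],float)
    if n=='wrist':
        T=np.eye(4);T[:3,:3]=R.from_rotvec(d['o']).as_matrix();T[:3,3]=d['p']; C=T@E
    else: C=np.linalg.inv(E)
    return C,d['K'],d['D']
def pt(n,uv,z):
    C,K,D=cam(n); q=cv2.undistortPoints(np.array([[uv]],float),K,D)[0,0]
    r=C[:3,:3]@np.array([q[0],-q[1],-1]); o=C[:3,3]
    return o+r*(z-o[2])/r[2]
def px(n,P):
    C,K,D=cam(n); c=np.linalg.inv(C)@np.append(P,1); c=c[:3]*[1,-1,-1]
    return cv2.projectPoints(c[None],np.zeros(3),np.zeros(3),K,D)[0].ravel()
E
python3 - <<'E'
from h import *
snap('top','top0.png'); snap('scene','scene0.png')
s=ctrl.observe(); print(s, ctrl.grip_depth)
for n in('top','scene'):
    C,K,D=cam(n); print(n,C.round(2),K,D)
E
```

```text
{'time': 0.1, 'joint_positions': array([-1.23072525,  0.60004824, -0.00255358,  1.60002038,  0.00177518,
        0.94288339, -0.07978914]), 'qd': array([ 0.00084369, -0.00056237, -0.00062317, -0.00278252, -0.00135002,
       -0.00153687, -0.00161299]), 'effort': array([ 4.83575350e-03, -7.66556668e+01,  1.50269195e+00, -2.52941573e+01,
       -5.22386748e-02,  1.36030361e-02,  9.36813899e-05]), 'tcp_pos': array([293.31798022, 662.56005135, 217.85443904]), 'orientation': array([-6.49800109e-01, -3.07347103e+00,  2.11262652e-03]), 'force': array([-0.16311055,  0.01724709, -0.3094259 ]), 'moment': array([ 0.00448664,  0.02374282, -0.03189303]), 'grip_force': 0.0, 'finger_gap': 93.16854502606162} -18.8
top [[ 1.00000e-02  9.80000e-01 -1.90000e-01  2.27640e+02]
 [-1.00000e+00  2.00000e-02  1.00000e-02 -1.72100e+01]
 [ 1.00000e-02  1.90000e-01  9.80000e-01  1.63896e+03]
 [ 0.00000e+00  0.00000e+00  0.00000e+00  1.00000e+00]] [[610.23774854   0.         319.23321236]
 [  0.         610.23774854 233.33754471]
 [  0.           0.           1.        ]] [-0.08849198  0.          0.          0.          0.        ]
scene [[ 8.80000e-01 -2.50000e-01  4.00000e-01  1.13547e+03]
 [ 4.70000e-01  4.70000e-01 -7.40000e-01 -1.10553e+03]
 [-0.00000e+00  8.40000e-01  5.40000e-01  8.23770e+02]
 [ 0.00000e+00  0.00000e+00  0.00000e+00  1.00000e+00]] [[567.0225457    0.         326.91020369]
 [  0.         567.0225457  234.33207602]
 [  0.           0.           1.        ]] [-0.07113102  0.          0.          0.          0.        ]
```

View pics/top0.png

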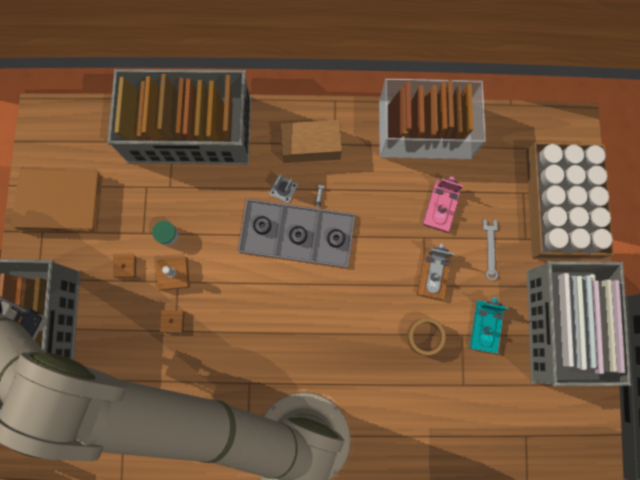

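View pics/scene0.png

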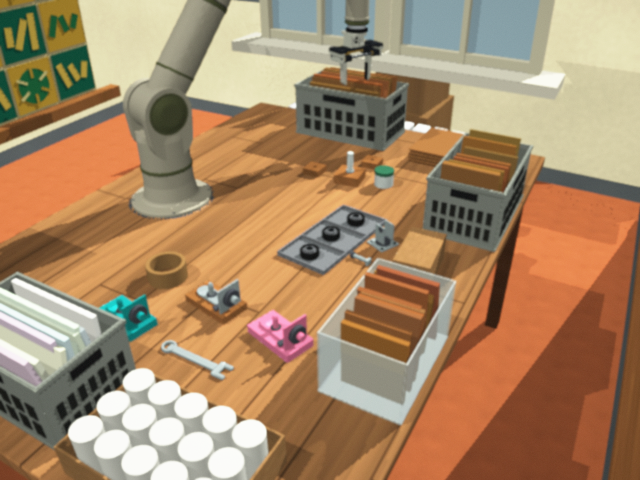

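Top view: there are three wooden blocks, at (124,266), (172,273) and (172,321). The one at (172,273) is the largest and holds the gauge, so it is the stand. There are three castors: pink (443,205), steel on wood (437,271) and turquoise (488,325). The steel one is meant. The wheels are at about (263,225), (298,235) and (337,238). I'll confirm these in one enlarged crop.

```bash
python3 - <<'E'
from h import *
im=np.load('last_top.npz')['im']
def c(x,y,w,h,s): return cv2.resize(im[y:y+h,x:x+w],None,fx=s,fy=s,interpolation=cv2.INTER_CUBIC)
a=c(110,215,100,75,4); b=c(400,235,100,75,4); t=c(232,195,133,75,6)[:, :798]
m=np.zeros((300+450,800,3),np.uint8); m[:300,:400]=a; m[:300,400:]=b; m[300:,:t.shape[1]]=t
cv2.imwrite('pics/m1.png',cv2.resize(m,None,fx=.8,fy=.8,interpolation=cv2.INTER_AREA))
E
```

```text
(no output)
```

View pics/m1.png

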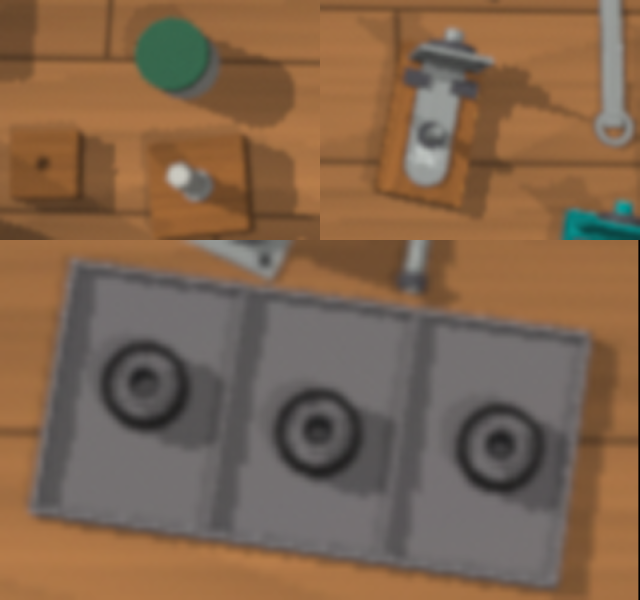

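The crop confirms the choices. The gauge top is at about (165.6,270) on the largest block, and the steel castor on its wooden block has its axle at about (435,277). The wheel bores are at about (262,225), (298.5,235) and (336,238). Next I compute positions.

```bash
python3 - <<'E'
from h import *
g=lambda uv,z: pt('top',uv,z)[:2].round(1)
print('stand',g((172.2,272.8),30),'gauge top',g((165.6,270),96))
for c in ((148,140),(243,135),(250,228),(158,238)): print(' st corner',g((110+c[0]/3.2,215+c[1]/3.2),30))
for w in ((262,225),(298.5,235),(336.2,237.7)): print('wheel',g(w,28))
for c in ((247,199.2),(354.9,214.8),(347.6,267.5),(238.9,252.3)): print('tray',g(c,14))
print('axle',g((435,277.2),50))
for c in((381,190),(463,208),(478,95),(398,70)): print(' blk',g((400+(c[0]-320)/3.2,235+c[1]/3.2),20))
s=ctrl.observe(); print(R.from_rotvec(s['orientation']).as_matrix().round(3)); 
d=ctrl.get_image('wrist'); print(np.array(d['hand_eye']).round(3),d['camera_matrix'])
E
```

```text
stand [423.  356.5] gauge top [421.9 358.6]
 st corner [460.  401.7]
 st corner [465.6 322. ]
 st corner [388.  312.1]
 st corner [378.2 388.3]
wheel [557.1 121.7]
wheel [531.3  22.8]
wheel [525.6 -78.5]
tray [631.4 166.4]
tray [ 592.7 -129.6]
tray [ 447.4 -110.5]
tray [483.8 182.8]
axle [ 420.2 -338.9]
 blk [ 377.2 -301.3]
 blk [ 363.  -369.9]
 blk [ 458.2 -384.7]
 blk [ 478.5 -317.2]
[[-0.914  0.405 -0.   ]
 [ 0.405  0.914 -0.001]
 [-0.    -0.001 -1.   ]]
[[-0.00000e+00  9.63000e-01  2.68000e-01  7.44080e+01]
 [ 1.00000e+00 -0.00000e+00  1.00000e-03  1.44000e+00]
 [ 1.00000e-03  2.68000e-01 -9.63000e-01 -1.66871e+02]
 [ 0.00000e+00  0.00000e+00  0.00000e+00  1.00000e+00]] [[400.17896549   0.         322.61786665]
 [  0.         400.17896549 238.65071661]
 [  0.           0.           1.        ]]
```

```bash
python3 -m creep '[[[0,0,0],[1.3,-3,0],-1],[[0,0,0],[2.6,-6,0],-1],[[0,0,0],[3.9,-9,0],-1],[[0,0,0],[5.16,-12.2,-0.5],-1],[[0,0,0],[5.16,-12.2,-0.5],-1],[[0,0,0],[5.16,-12.2,-0.5],-1],[[0,0,0],[5.16,-12.2,-0.5],-1],[[0,0,0],[5.16,-12.2,-0.5],-1],[[0,0,0],[5.16,-12.2,-0.5],-1],[[0,0,0],[5.16,-12.2,-0.5],-1],[[0,0,0],[5.16,-12.2,-0.5],-1],[[0,0,0],[5.16,-12.2,-0.5],-1]]'
python3 - <<'E'
from h import *
snap('wrist','w1.png'); print(ctrl.observe()['tcp_pos'],ctrl.observe()['joint_positions'])
print(px('wrist',[422,358,96]),px('wrist',[423,356.5,30]))
E
```

```text
time: 1.15
tcp_pos: [421.9, 359.4, 206.1]
orientation: [-0.647, -3.074, -0.001]
force: [0.3, 0.1, 0.3]
finger_gap: 93.4
grip_force: 0.0
[421.81014701 359.46778494 206.07023695] [-0.80220989  0.41074711 -0.00777205  2.00657481  0.00393298  0.72400113
  0.34397874]
[319.13616235 236.02633301] [318.6869738  218.04946815]
```

View pics/w1.png

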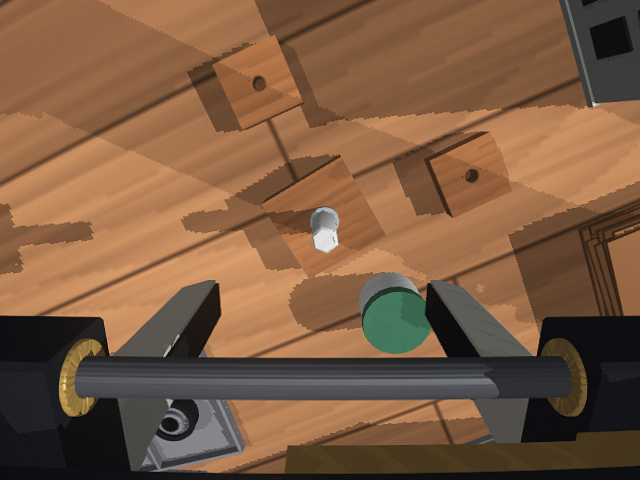

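The wrist view shows the gauge's hexagonal top at about (325,238), the tin at (395,320) and the stand corners around it. I'll enlarge the hexagon to get its orientation.

```bash
python3 - <<'E'
from h import *
save('wrist','w1c.png',(285,190,365,250),8)
print(pt('wrist',(325,238),96),pt('top',(164.5,231.5),52))
E
```

```text
[425.0399995  361.25808578  96.        ] [530.25500319 378.50942485  52.        ]
```

View pics/w1c.png

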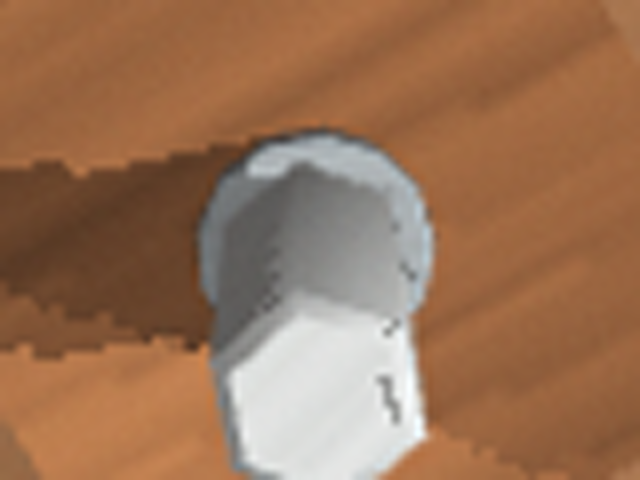

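```bash
python3 - <<'E'
from h import *
q=pt('wrist',(325.5,240.2),96); s=ctrl.observe()
print(q,(q-s['tcp_pos'])/25,(51-s['tcp_pos'][2])/25, pt('wrist',(324.5,222),36))
E
```

```text
[426.68796243 360.92763254  96.        ] [ 0.19511262  0.0583939  -4.40280948] -6.2028094778119245 [427.01993749 360.27550202  36.        ]
```

```bash
python3 -m creep '[[[0,0,1],[0.2,0.05,-1],-1],[[0,0,2],[0.2,0.05,-2],-1],[[0,0,2],[0.2,0.05,-3.2],-1],[[0,0,2],[0.2,0.05,-4.4],-1],[[0,0,2],[0.2,0.05,-5.5],-1],[[0,0,2],[0.2,0.05,-6.2],-1],[[0,0,2],[0.2,0.05,-6.2],-1],[[0,0,2],[0.2,0.05,-6.2],-1]]' && python3 -m creep '[[[0,0,0],[0,0,0],1],[[0,0,0],[0,0,0],1],[[0,0,0],[0,0,0],1],[[0,0,0],[0,0,0],1],[[0,0,0],[0,0,0],1],[[0,0,0],[0,0,0],1],[[0,0,0],[0,0,0],1],[[0,0,0],[0,0,0],1]]'
```

```text
time: 1.87
tcp_pos: [426.5, 359.9, 50.4]
orientation: [-0.376, -3.118, 0.002]
force: [0.1, 0.2, 0.4]
finger_gap: 92.9
grip_force: 0.0
time: 2.53
tcp_pos: [427.6, 359.2, 51.2]
orientation: [0.38, 3.118, 0.0]
force: [-0.4, -0.1, 0.5]
finger_gap: 44.2
grip_force: 0.0
```

```bash
python3 -m creep '[[[0,0,0],[0,0,0],1],[[0,0,0],[0,0,0],1],[[0,0,0],[0,0,0],1],[[0,0,0],[0,0,0],1],[[0,0,0],[0,0,0],1],[[0,0,0],[0,0,0],1],[[0,0,0],[0,0,0],1],[[0,0,0],[0,0,0],1]]'
```

```text
time: 3.2
tcp_pos: [427.4, 359.1, 51.0]
orientation: [-0.38, -3.118, 0.0]
force: [0.3, -1.1, -0.9]
finger_gap: 17.9
grip_force: 30.0
```

```bash
python3 -m creep '[[[0,0,0],[0,0,0.5],1],[[0,0,0],[0,0,1.2],1],[[0,0,0],[0,0,2.5],1],[[0,0,0],[0,0,4],1],[[0,0,0.5],[1,-1.3,5.2],1],[[0,0,1],[1.7,-2.7,6.2],1],[[0,0,1.4],[2.3,-4.2,6.8],1],[[0,0,1.4],[3,-5.7,7.4],1],[[0,0,1.4],[3.7,-7.1,7.56],1],[[0,0,1.4],[4.4,-8.5,7.56],1],[[0,0,1.4],[5.1,-9.9,7.56],1],[[0,0,1.4],[5.7,-11.2,7.56],1]]' && python3 -m creep '[[[0,0,0],[0.6,-1.2,0],1],[[0,0,0],[1.2,-2.36,0],1],[[0,0,0],[1.2,-2.36,0],1],[[0,0,0],[1.2,-2.36,0],1],[[0,0,0],[1.2,-2.36,0],1],[[0,0,0],[1.2,-2.36,0],1],[[0,0,0],[1.2,-2.36,0],1]]'
python3 - <<'E'
from h import *
snap('wrist'); print(ctrl.observe()['tcp_pos'],ctrl.observe()['joint_positions'])
pp=[px('wrist',[x,y,28]) for x,y in((557,122),(531,23),(525,-78))]; print(pp)
im=np.load('last_wrist.npz')['im']
o=[]
for p in pp:
    x,y=p.astype(int); o.append(cv2.resize(im[max(y-40,0):y+40,x-32:x+32],(256,320),interpolation=cv2.INTER_CUBIC)); print(x-32,max(y-40,0))
m=np.hstack(o); cv2.imwrite('pics/w2.png',np.vstack([cv2.resize(im,(400,300)).copy() if 0 else cv2.copyMakeBorder(cv2.resize(im,(360,270)),0,0,0,m.shape[1]-360,cv2.BORDER_CONSTANT),m]))
E
```

```text
time: 4.2
tcp_pos: [569.2, 80.3, 240.6]
orientation: [0.188, 3.135, 0.0]
force: [0.5, -0.3, -1.3]
finger_gap: 17.8
grip_force: 30.0
time: 4.78
tcp_pos: [598.1, 24.8, 240.1]
orientation: [-0.185, -3.136, -0.001]
force: [-0.5, 0.2, -0.5]
finger_gap: 17.6
grip_force: 30.0
[598.20309682  24.66179224 240.18115382] [-0.09562626  0.42397588 -0.05669217  1.87220398  0.03070205  0.846239
  1.28527961]
[array([419.75686765, 152.35237198]), array([310.83789755, 136.45527159]), array([202.14536938, 143.44954181])]
387 112
278 96
170 103
```

View pics/w2.png

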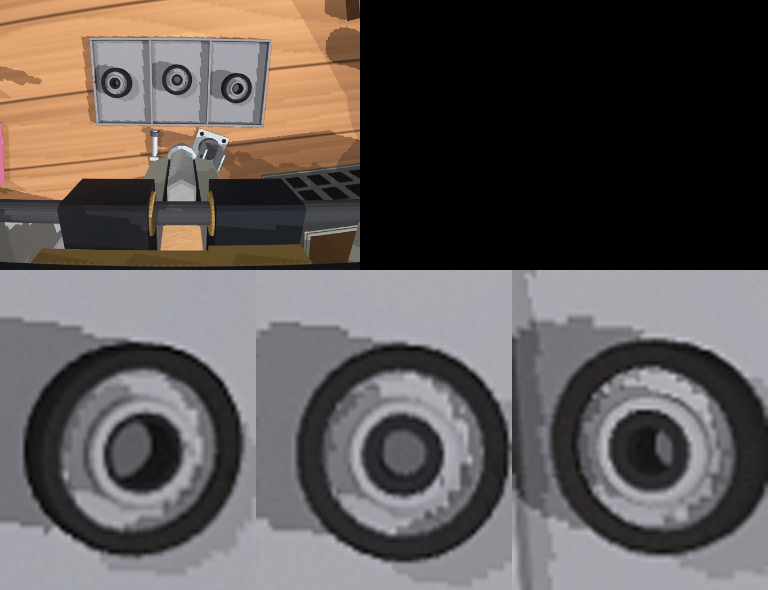

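In w2 all three bushes are clear: left wheel bore at about (422.5,157.2), middle (314.2,141.5), right (204,147.9). The left bore looks widest. The gauge will decide.

```bash
python3 - <<'E'
from h import *
s=ctrl.observe(); M=R.from_rotvec(s['orientation']).as_matrix()
b=M@np.array([0.95,1.1,0])
for uv in((422.4,157.2),(314.2,141.5),(204.0,147.9)):
    q=pt('wrist',uv,28); t=q-b; print(q[:2].round(1),'tcp',t[:2].round(1),((t-s['tcp_pos'])/25).round(3)[:2])
print(b,s['tcp_pos'])
E
```

```text
[561.7 124.2] tcp [562.6 123. ] [-1.426  3.934]
[535.9  25.5] tcp [536.7  24.3] [-2.461 -0.014]
[529.2 -77. ] tcp [530.  -78.3] [-2.727 -4.117]
[-8.14068615e-01  1.20407314e+00  4.18365957e-04] [598.20309682  24.66179224 240.18115382]
```

```bash
python3 -m creep '[[[0,0,0],[-0.5,1.5,0],1],[[0,0,0],[-1,2.8,-1],1],[[0,0,0],[-1.43,3.93,-2.4],1],[[0,0,0],[-1.43,3.93,-3.8],1],[[0,0,0],[-1.43,3.93,-5.2],1],[[0,0,0],[-1.43,3.93,-6.2],1],[[0,0,0],[-1.43,3.93,-6.5],1],[[0,0,0],[-1.43,3.93,-6.5],1],[[0,0,0],[-1.43,3.93,-6.5],1],[[0,0,0],[-1.43,3.93,-6.5],1],[[0,0,0],[-1.43,3.93,-6.5],1]]'
python3 - <<'E'
from h import *
snap('wrist'); s=ctrl.observe(); print(s['tcp_pos'],s['force'])
p=px('wrist',[561.7,124.2,28]); print(p); x,y=int(p[0])-50,int(p[1])-45
save('wrist','w3.png',(x,y,x+100,y+90),6); print(x,y)
M=R.from_rotvec(s['orientation']).as_matrix(); print(px('wrist',s['tcp_pos']+M@np.array([.95,1.1,43])))
E
```

```text
time: 5.75
tcp_pos: [563.9, 121.7, 79.4]
orientation: [0.189, 3.133, 0.002]
force: [-0.2, -0.6, -1.7]
finger_gap: 18.2
grip_force: 30.0
[563.80494124 121.592879    79.29450878] [-0.70788312  0.31157382 -1.62300324]
[324.34346227 256.66634696]
274 211
[322.26692796 264.04012477]
```

View pics/w3.png

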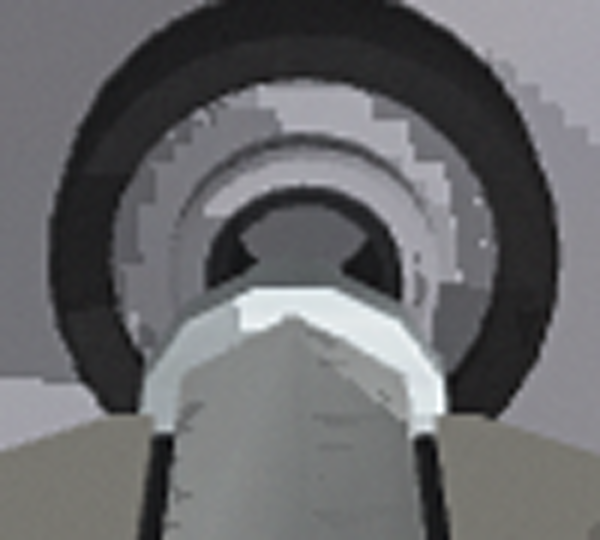

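w3 shows the pin hovering over the left wheel. The bush is centred at crop x≈303 and the collar at ≈297, so the gauge is about 0.7–1 mm short in y. The TCP reading also says about -1.2 mm in x. Correct and let it settle.

```bash
python3 -m creep '[[[0,0,0],[-0.05,0.04,0],1],[[0,0,0],[-0.05,0.04,0],1],[[0,0,0],[-0.05,0.04,0],1],[[0,0,0],[-0.05,0.04,0],1],[[0,0,0],[-0.05,0.04,0],1],[[0,0,0],[-0.05,0.04,0],1]]'
python3 - <<'E'
from h import *
s=ctrl.observe(); print(s['tcp_pos'],s['force'],s['time'])
E
```

```text
time: 6.3
tcp_pos: [561.6, 122.4, 77.6]
orientation: [0.189, 3.136, 0.0]
force: [-0.5, -0.6, -1.0]
finger_gap: 18.0
grip_force: 30.0
[561.60080077 122.44818287  77.60129715] [-0.48138934 -0.58701121 -0.99040582] 6.3
```

```bash
python3 -m creep '[[[0,0,0],[0.04,0.01,0],1],[[0,0,0],[0.04,0.01,-0.1],1],[[0,0,0],[0.04,0.01,-0.2],1],[[0,0,0],[0.04,0.01,-0.25],1],[[0,0,0],[0.04,0.01,-0.28],1],[[0,0,0],[0.04,0.01,-0.3],1],[[0,0,0],[0.04,0.01,-0.32],1],[[0,0,0],[0.04,0.01,-0.32],1],[[0,0,0],[0.04,0.01,-0.32],1]]'
```

```text
time: 7.05
tcp_pos: [562.6, 122.7, 69.7]
orientation: [0.188, 3.136, 0.0]
force: [0.7, 0.4, -0.7]
finger_gap: 17.7
grip_force: 30.0
```

```bash
python3 -m creep '[[[0,0,0],[0,0,-0.03],1],[[0,0,0],[0,0,-0.06],1],[[0,0,0],[0,0,-0.09],1],[[0,0,0],[0,0,-0.12],1],[[0,0,0],[0,0,-0.12],1]]'; python3 -m creep '[[[0,0,0],[0,0,-0.04],1],[[0,0,0],[0,0,-0.08],1],[[0,0,0],[0,0,-0.12],1],[[0,0,0],[0,0,-0.16],1],[[0,0,0],[0,0,-0.16],1]]'
```

```text
time: 7.47
tcp_pos: [562.5, 122.7, 66.4]
orientation: [-0.188, -3.136, 0.0]
force: [0.3, -0.4, -1.9]
finger_gap: 17.8
grip_force: 30.0
time: 7.88
tcp_pos: [562.5, 122.7, 62.4]
orientation: [-0.189, -3.136, 0.0]
force: [-0.0, -0.1, -1.6]
finger_gap: 17.9
grip_force: 30.0
```

```bash
python3 -m creep '[[[0,0,0],[0,0,-0.06],1],[[0,0,0],[0,0,-0.12],1],[[0,0,0],[0,0,-0.18],1],[[0,0,0],[0,0,-0.24],1],[[0,0,0],[0,0,-0.3],1],[[0,0,0],[0,0,-0.36],1],[[0,0,0],[0,0,-0.36],1],[[0,0,0],[0,0,-0.36],1],[[0,0,0],[0,0,-0.36],1]]'
```

```text
time: 8.63
tcp_pos: [562.6, 122.7, 53.6]
orientation: [0.188, 3.136, 0.0]
force: [-0.1, 0.1, -1.5]
finger_gap: 17.8
grip_force: 30.0
```

```bash
python3 -m creep '[[[0,0,0],[0,0,0.4],1],[[0,0,0],[0,0,0.9],1],[[0,0,0],[0,0,1.5],1],[[0,0,0],[0,0,1.5],1],[[0,0,0],[-0.3,-1.1,1.5],1],[[0,0,0],[-0.6,-2.3,1.5],1],[[0,0,0],[-0.9,-3.4,1.5],1],[[0,0,0],[-1.036,-3.944,1.2],1],[[0,0,0],[-1.036,-3.944,1],1],[[0,0,0],[-1.036,-3.944,1],1],[[0,0,0],[-1.036,-3.944,1],1],[[0,0,0],[-1.036,-3.944,1],1]]'; python3 -m creep '[[[0,0,0],[0,0,0],1],[[0,0,0],[0,0,0],1],[[0,0,0],[0,0,0],1],[[0,0,0],[0,0,0],1]]'
```

```text
time: 9.63
tcp_pos: [537.2, 25.8, 78.5]
orientation: [0.185, 3.136, 0.001]
force: [1.1, -0.0, -0.4]
finger_gap: 18.4
grip_force: 30.0
time: 9.97
tcp_pos: [536.8, 24.5, 78.7]
orientation: [0.188, 3.136, 0.0]
force: [0.1, -0.2, -1.1]
finger_gap: 17.9
grip_force: 30.0
```

```bash
python3 -m creep '[[[0,0,0],[0,-0.01,-0.1],1],[[0,0,0],[0,-0.01,-0.2],1],[[0,0,0],[0,-0.01,-0.26],1],[[0,0,0],[0,-0.01,-0.28],1],[[0,0,0],[0,-0.01,-0.3],1],[[0,0,0],[0,-0.01,-0.32],1],[[0,0,0],[0,-0.01,-0.32],1],[[0,0,0],[0,-0.01,-0.32],1]]'
```

```text
time: 10.63
tcp_pos: [536.6, 23.8, 70.9]
orientation: [0.189, 3.136, -0.0]
force: [-2.0, 0.1, 3.6]
finger_gap: 17.9
grip_force: 30.0
```

```bash
python3 -m creep '[[[0,0,0],[0,0,-0.02],1],[[0,0,0],[0,0,-0.02],1],[[0,0,0],[0,0,-0.02],1]]'
```

```text
time: 10.88
tcp_pos: [536.7, 23.8, 70.8]
orientation: [0.189, 3.136, -0.0]
force: [-2.6, 1.3, 10.2]
finger_gap: 17.6
grip_force: 30.0
```

The gauge stopped at the middle wheel's mouth: about 10 N at tip height 28. Now the right-hand wheel.

```bash
python3 -m creep '[[[0,0,0],[0,0,0.3],1],[[0,0,0],[0,0,0.8],1],[[0,0,0],[0,-1.2,0.9],1],[[0,0,0],[-0.1,-2.4,0.9],1],[[0,0,0],[-0.2,-3.5,0.8],1],[[0,0,0],[-0.268,-4.096,0.6],1],[[0,0,0],[-0.268,-4.096,0.36],1],[[0,0,0],[-0.268,-4.096,0.36],1],[[0,0,0],[-0.268,-4.096,0.36],1],[[0,0,0],[-0.268,-4.096,0.36],1],[[0,0,0],[-0.268,-4.096,0.36],1],[[0,0,0],[-0.268,-4.096,0.36],1]]'; python3 -m creep '[[[0,0,0],[0,0,0],1],[[0,0,0],[0,0,0],1],[[0,0,0],[0,0,0],1]]'
```

```text
time: 11.88
tcp_pos: [530.3, -77.5, 79.3]
orientation: [0.186, 3.136, 0.0]
force: [-1.2, -0.8, -0.8]
finger_gap: 17.9
grip_force: 30.0
time: 12.13
tcp_pos: [530.0, -78.3, 79.2]
orientation: [0.188, 3.136, 0.0]
force: [0.2, 0.5, -1.5]
finger_gap: 17.8
grip_force: 30.0
```

```bash
python3 -m creep '[[[0,0,0],[0,0,-0.1],1],[[0,0,0],[0,0,-0.2],1],[[0,0,0],[0,0,-0.27],1],[[0,0,0],[0,0,-0.3],1],[[0,0,0],[0,0,-0.32],1],[[0,0,0],[0,0,-0.34],1],[[0,0,0],[0,0,-0.34],1],[[0,0,0],[0,0,-0.34],1]]'; python3 -m creep '[[[0,0,0],[0,0,-0.02],1],[[0,0,0],[0,0,-0.02],1],[[0,0,0],[0,0,-0.02],1]]'
```

```text
time: 12.8
tcp_pos: [529.9, -78.6, 70.9]
orientation: [-0.189, -3.136, 0.0]
force: [-2.1, 0.2, 4.0]
finger_gap: 18.0
grip_force: 30.0
time: 13.05
tcp_pos: [529.9, -78.6, 70.8]
orientation: [0.189, 3.136, -0.0]
force: [-1.8, -0.1, 10.0]
finger_gap: 17.8
grip_force: 30.0
```

The right wheel stopped the gauge at the mouth too (about 10 N), so the left wheel is the one. Take the gauge back to its stand.

```bash
python3 -m creep '[[[0,0,0],[0,0,0.4],1],[[0,0,0],[0,0,1.6],1],[[0,0,0],[0,0.5,2.8],1],[[0,0,-0.3],[-0.3,1.8,3.5],1],[[0,0,-0.6],[-0.6,3.2,4],1],[[0,0,-0.9],[-1,4.8,4],1],[[0,0,-1.2],[-1.4,6.4,4],1],[[0,0,-1.4],[-1.8,8,4],1],[[0,0,-1.4],[-2.2,9.6,4],1],[[0,0,-1.4],[-2.6,11.2,4],1],[[0,0,-1.4],[-3,12.8,4],1],[[0,0,-1.4],[-3.4,14.4,4],1]]'; python3 -m creep '[[[0,0,0],[-0.4,1.6,0],1],[[0,0,0],[-0.7,3.1,0],1],[[0,0,0],[-0.7,3.1,-1],1],[[0,0,0],[-0.7,3.1,-2],1],[[0,0,0],[-0.7,3.1,-3],1],[[0,0,0],[-0.7,3.1,-3],1],[[0,0,0],[-0.7,3.1,-3],1],[[0,0,0],[-0.7,3.1,-3],1],[[0,0,0],[-0.7,3.1,-3],1]]'
```

```text
time: 14.05
tcp_pos: [444.2, 283.4, 170.6]
orientation: [0.38, 3.118, 0.001]
force: [0.3, 0.6, -2.0]
finger_gap: 17.9
grip_force: 30.0
time: 14.8
tcp_pos: [428.3, 359.3, 96.7]
orientation: [0.38, 3.117, 0.003]
force: [-0.4, -0.1, -1.5]
finger_gap: 17.5
grip_force: 30.0
```

```bash
python3 -m creep '[[[0,0,0],[0,0,-0.4],1],[[0,0,0],[0,0,-0.7],1],[[0,0,0],[0,0,-0.7],1],[[0,0,0],[0,0,-0.7],1],[[0,0,0],[0,0,-0.7],1],[[0,0,0],[0,0,-0.7],1]]'
```

```text
time: 15.3
tcp_pos: [427.6, 359.0, 77.7]
orientation: [0.38, 3.118, 0.0]
force: [-0.7, 1.1, -1.6]
finger_gap: 18.1
grip_force: 30.0
```

```bash
python3 -m creep '[[[0,0,0],[0,0,-0.1],1],[[0,0,0],[0,0,-0.2],1],[[0,0,0],[0,0,-0.3],1],[[0,0,0],[0,0,-0.4],1],[[0,0,0],[0,0,-0.5],1],[[0,0,0],[0,0,-0.5],1]]'; python3 -m creep '[[[0,0,0],[0,0,-0.1],1],[[0,0,0],[0,0,-0.2],1],[[0,0,0],[0,0,-0.3],1],[[0,0,0],[0,0,-0.4],1],[[0,0,0],[0,0,-0.48],1],[[0,0,0],[0,0,-0.54],1],[[0,0,0],[0,0,-0.54],1],[[0,0,0],[0,0,-0.54],1]]'
```

```text
time: 15.8
tcp_pos: [427.3, 358.8, 64.5]
orientation: [-0.379, -3.118, 0.001]
force: [0.5, 0.0, -2.2]
finger_gap: 17.2
grip_force: 30.0
time: 16.47
tcp_pos: [427.4, 358.9, 51.5]
orientation: [-0.38, -3.118, 0.0]
force: [-0.3, 0.4, -1.1]
finger_gap: 18.1
grip_force: 30.0
```

```bash
python3 -m creep '[[[0,0,0],[0,0,0],-0.3],[[0,0,0],[0,0,0],-0.3],[[0,0,0],[0,0,0],-0.3],[[0,0,0],[0,0,0],-0.3],[[0,0,0],[0,0,0],-0.3],[[0,0,0],[0,0,0],-0.3],[[0,0,0],[0,0,0],-0.3],[[0,0,0],[0,0,0],-0.3]]'; python3 -m creep '[[[0,0,0],[0,0,0.6],-0.3],[[0,0,0],[0,0,1.6],-0.3],[[0,0,0],[0,0,3],-0.3],[[0,0,0],[0,0,4.4],-0.3],[[0,0,-1.3],[0.7,-1.1,5],-0.3],[[0,0,-2.6],[1.4,-2.2,5],-0.3],[[0,0,-3.9],[2.1,-3.4,5],-0.3],[[0,0,-5.2],[2.8,-4.6,5],-0.3],[[0,0,-6.5],[3.5,-5.8,5],-0.3],[[0,0,-7.8],[4.1,-7,5],-0.3],[[0,0,-9.1],[4.8,-8.2,5],-0.3],[[0,0,-10.4],[5.4,-9.45,5],-0.3]]'; python3 -m creep '[[[0,0,-1.3],[0,0,0],-0.3],[[0,0,-2.6],[0,0,0],-0.3],[[0,0,-3.9],[0,0,0],-0.3],[[0,0,-5.2],[0,0,0],-0.3],[[0,0,-6.2],[0,0,0],-0.3],[[0,0,-6.2],[0,0,0],-0.3],[[0,0,-6.2],[0,0,0],-0.3],[[0,0,-6.2],[0,0,0],-0.3]]'
python3 - <<'E'
from h import *
s=ctrl.observe(); print(s['tcp_pos'],R.from_rotvec(s['orientation']).as_matrix().round(3)[:,1])
snap('wrist'); snap('scene'); p=px('wrist',[562,123,28]); print(p)
a=np.load('last_wrist.npz')['im']; b=np.load('last_scene.npz')['im']
x,y=int(p[0]),int(p[1]); y0=max(y-60,0)
m=np.hstack([cv2.resize(a[y0:y0+120,x-60:x+60],(480,480),interpolation=cv2.INTER_CUBIC),cv2.resize(b[135:215,320:400],(320,320),interpolation=cv2.INTER_CUBIC).__class__(0) if 0 else cv2.copyMakeBorder(cv2.resize(b[135:215,320:400],(320,320),interpolation=cv2.INTER_CUBIC),0,160,0,0,cv2.BORDER_CONSTANT)])
cv2.imwrite('pics/w4.png',m); print(x-60,y0)
E
```

```text
time: 17.13
tcp_pos: [427.5, 359.0, 51.6]
orientation: [0.38, 3.118, 0.0]
force: [-0.2, 0.5, -0.1]
finger_gap: 60.0
grip_force: 0.0
time: 18.13
tcp_pos: [563.3, 121.4, 176.8]
orientation: [1.715, 2.632, 0.001]
force: [0.6, 0.2, 0.4]
finger_gap: 60.2
grip_force: 0.0
time: 18.8
tcp_pos: [562.4, 122.8, 176.6]
orientation: [2.347, 2.088, -0.0]
force: [0.0, -0.0, 0.1]
finger_gap: 60.5
grip_force: 0.0
[562.39729794 122.80890377 176.5773039 ] [ 0.993 -0.117 -0.   ]
[321.85605289 223.82986253]
261 163
```

View pics/w4.png

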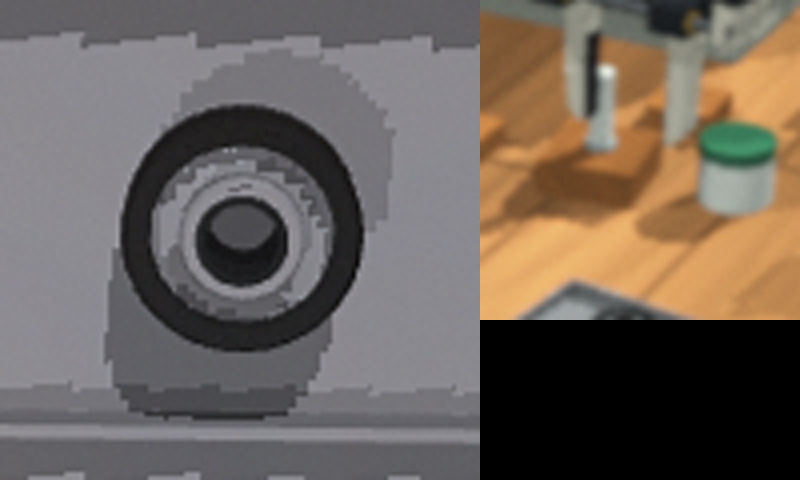

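w4 shows the wheel bore centred under the tool at about (321,223), and the gauge upright in its stand. Descend and grip.

```bash
python3 -m creep '[[[0,0,0],[-0.04,0.01,-1.2],-0.4],[[0,0,0],[-0.04,0.01,-2.6],-0.4],[[0,0,0],[-0.04,0.01,-4],-0.4],[[0,0,0],[-0.04,0.01,-5.2],-0.4],[[0,0,0],[-0.04,0.01,-6],-0.4],[[0,0,0],[-0.04,0.01,-6.5],-0.4],[[0,0,0],[-0.04,0.01,-6.76],-0.4],[[0,0,0],[-0.04,0.01,-6.76],-0.4],[[0,0,0],[-0.04,0.01,-6.76],-0.4]]'; python3 -m creep '[[[0,0,0],[0,0,0],1],[[0,0,0],[0,0,0],1],[[0,0,0],[0,0,0],1],[[0,0,0],[0,0,0],1],[[0,0,0],[0,0,0],1],[[0,0,0],[0,0,0],1],[[0,0,0],[0,0,0],1]]'
```

```text
time: 19.65
tcp_pos: [561.9, 122.9, 8.2]
orientation: [2.35, 2.084, 0.001]
force: [0.0, 0.1, 0.5]
finger_gap: 64.8
grip_force: 0.0
time: 20.23
tcp_pos: [562.0, 123.2, 8.6]
orientation: [2.35, 2.084, 0.002]
force: [-1.4, 1.2, 6.9]
finger_gap: 49.3
grip_force: 30.0
```

```bash
python3 -m creep '[[[0,0,0],[0,0,0.4],1],[[0,0,0],[0,0,1.4],1],[[0,0,0],[0,0,2.8],1],[[0,0,0],[0,0,4.2],1],[[0,0,1.3],[-0.2,-1.2,5.2],1],[[0,0,2.6],[-0.4,-2.6,5.66],1],[[0,0,3.9],[-0.7,-4.1,5.66],1],[[0,0,5.2],[-0.9,-5.6,5.66],1],[[0,0,6.5],[-1.1,-7.1,5.66],1],[[0,0,7.8],[-1.4,-8.6,5.66],1],[[0,0,9.1],[-1.6,-10.1,5.66],1],[[0,0,10.4],[-1.9,-11.6,5.66],1]]'; python3 -m creep '[[[0,0,1.3],[-0.2,-1.4,0],1],[[0,0,2.6],[-0.5,-2.9,0],1],[[0,0,3.9],[-0.7,-4.4,0],1],[[0,0,5.2],[-0.9,-5.8,0],1],[[0,0,6.5],[-1.18,-7.2,0],1],[[0,0,7.2],[-1.18,-7.2,0],1],[[0,0,7.2],[-1.18,-7.2,0],1],[[0,0,7.2],[-1.18,-7.2,0],1],[[0,0,7.2],[-1.18,-7.2,0],1],[[0,0,7.2],[-1.18,-7.2,0],1]]'
python3 - <<'E'
from h import *
s=ctrl.observe(); print(s['tcp_pos'],R.from_rotvec(s['orientation']).as_matrix().round(3)[:,1],s['joint_positions'].round(2))
snap('wrist'); p=px('wrist',[425,-337,57]); print(p)
a=np.load('last_wrist.npz')['im']; x,y=int(p[0]),int(p[1]); y0=max(y-50,0)
m=np.hstack([cv2.resize(a[y0:y0+100,x-50:x+50],(500,500),interpolation=cv2.INTER_CUBIC),cv2.copyMakeBorder(cv2.resize(a,(300,225)),0,275,0,0,cv2.BORDER_CONSTANT)])
cv2.imwrite('pics/w5.png',m); print(x-50,y0)
E
```

```text
time: 21.23
tcp_pos: [513.6, -168.9, 150.0]
orientation: [1.19, 2.906, -0.0]
force: [0.3, -0.6, -1.0]
finger_gap: 49.3
grip_force: 30.0
time: 22.07
tcp_pos: [485.1, -345.6, 149.4]
orientation: [0.242, 3.132, 0.0]
force: [0.1, -1.0, -0.7]
finger_gap: 49.3
grip_force: 30.0
[ 485.05180737 -345.57438283  149.42828972] [0.154 0.988 0.   ] [ 0.65  0.53 -0.18  1.96  0.15  0.66  1.79]
[319.54093643 149.61547316]
269 99
```

View pics/w5.png

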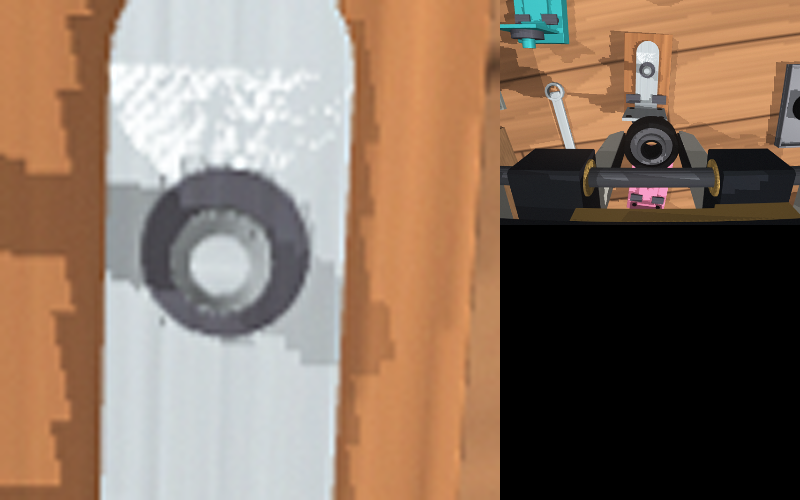

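w5 shows the axle end centred at px (312.5,151.4) and the washer at (313.6,149.0). The held wheel is at the bottom, clear of everything.

```bash
python3 - <<'E'
from h import *
s=ctrl.observe(); M=R.from_rotvec(s['orientation']).as_matrix()
A=pt('wrist',(312.5,151.4),57); B=pt('wrist',(313.6,149.0),27); C=pt('wrist',(312.6,150.8),51); print(A,B,C)
# held wheel bore: dark centre inside hub
b=M@np.array([1,1.1,0]); t=(A+B)/2-b+0.5*M[:,0]; print('tcp',t,((t-s['tcp_pos'])/25).round(3))
Wp=px('wrist',s['tcp_pos']+M@np.array([.5,1.1,-19.4])); print(Wp)
save('wrist','w6.png',(int(Wp[0])-60,int(Wp[1])-60,int(Wp[0])+60,int(Wp[1])+60),5)
E
```

```text
[ 425.41094485 -341.59433088   57.        ] [ 425.4242554  -341.56740018   27.        ] [ 425.35097272 -341.67074642   51.        ]
tcp [ 425.74322514 -342.74446699   41.99999807] [-2.374  0.114 -4.296]
[322.18661209 316.24075296]
```

```bash
python3 -m creep '[[[0,0,0],[-1.2,0.06,0],1],[[0,0,0],[-2.37,0.11,0],1],[[0,0,0],[-2.37,0.11,-0.8],1],[[0,0,0],[-2.37,0.11,-1.8],1],[[0,0,0],[-2.37,0.11,-2.6],1],[[0,0,0],[-2.37,0.11,-3.1],1],[[0,0,0],[-2.37,0.11,-3.1],1],[[0,0,0],[-2.37,0.11,-3.1],1],[[0,0,0],[-2.37,0.11,-3.1],1],[[0,0,0],[-2.37,0.11,-3.1],1],[[0,0,0],[-2.37,0.11,-3.1],1]]'
```

```text
time: 23.03
tcp_pos: [425.7, -344.5, 72.6]
orientation: [0.243, 3.131, -0.001]
force: [0.1, -0.4, -1.2]
finger_gap: 49.1
grip_force: 30.0
```

```bash
python3 -m creep '[[[0,0,0],[0,0.07,0],1],[[0,0,0],[0,0.07,0],1],[[0,0,0],[0,0.07,-0.1],1],[[0,0,0],[0,0.07,-0.2],1],[[0,0,0],[0,0.07,-0.3],1],[[0,0,0],[0,0.07,-0.36],1],[[0,0,0],[0,0.07,-0.36],1],[[0,0,0],[0,0.07,-0.36],1]]'; python3 -m creep '[[[0,0,0],[0,0,-0.05],1],[[0,0,0],[0,0,-0.1],1],[[0,0,0],[0,0,-0.15],1],[[0,0,0],[0,0,-0.15],1]]'
```

```text
time: 23.7
tcp_pos: [425.1, -342.5, 62.4]
orientation: [-0.243, -3.132, -0.0]
force: [0.1, 0.4, -0.7]
finger_gap: 49.1
grip_force: 30.0
time: 24.03
tcp_pos: [425.1, -342.5, 58.6]
orientation: [-0.243, -3.132, -0.0]
force: [-0.3, 0.2, -1.7]
finger_gap: 49.0
grip_force: 30.0
```

```bash
python3 -m creep '[[[0,0,0],[0.02,0,-0.05],1],[[0,0,0],[0.02,0,-0.1],1],[[0,0,0],[0.02,0,-0.15],1],[[0,0,0],[0.02,0,-0.2],1],[[0,0,0],[0.02,0,-0.2],1]]'; python3 -m creep '[[[0,0,0],[0,0,-0.05],1],[[0,0,0],[0,0,-0.1],1],[[0,0,0],[0,0,-0.15],1],[[0,0,0],[0,0,-0.15],1]]'
```

```text
time: 24.45
tcp_pos: [425.7, -342.5, 53.6]
orientation: [-0.243, -3.132, -0.0]
force: [-0.3, -0.2, -1.4]
finger_gap: 49.2
grip_force: 30.0
time: 24.78
tcp_pos: [425.6, -342.5, 49.9]
orientation: [-0.243, -3.132, -0.0]
force: [-0.4, 0.9, -1.6]
finger_gap: 49.5
grip_force: 30.0
```

```bash
python3 -m creep '[[[0,0,0],[0,0,-0.08],1],[[0,0,0],[0,0,-0.16],1],[[0,0,0],[0,0,-0.24],1],[[0,0,0],[0,0,-0.32],1],[[0,0,0],[0,0,-0.4],1],[[0,0,0],[0,0,-0.4],1]]'; python3 -m creep '[[[0,0,0],[0,0,-0.08],1],[[0,0,0],[0,0,-0.16],1],[[0,0,0],[0,0,-0.24],1],[[0,0,0],[0,0,-0.27],1],[[0,0,0],[0,0,-0.27],1],[[0,0,0],[0,0,-0.27],1]]'
```

```text
time: 25.28
tcp_pos: [425.6, -342.4, 39.6]
orientation: [-0.243, -3.132, -0.0]
force: [-0.3, -0.2, -0.9]
finger_gap: 49.0
grip_force: 30.0
time: 25.78
tcp_pos: [425.7, -342.5, 33.3]
orientation: [-0.243, -3.132, -0.0]
force: [0.0, -0.0, -1.5]
finger_gap: 49.2
grip_force: 30.0
```

```bash
python3 -m creep '[[[0,0,0],[0,0,-0.03],1],[[0,0,0],[0,0,-0.06],1],[[0,0,0],[0,0,-0.06],1],[[0,0,0],[0,0,-0.06],1]]'
```

```text
time: 26.12
tcp_pos: [425.7, -342.5, 31.8]
orientation: [0.243, 3.132, 0.0]
force: [0.0, -0.4, -0.9]
finger_gap: 49.0
grip_force: 30.0
```

```bash
python3 -m creep '[[[0,0,0],[0,0,-0.03],1],[[0,0,0],[0,0,-0.05],1],[[0,0,0],[0,0,-0.05],1]]'
```

```text
time: 26.37
tcp_pos: [425.8, -342.6, 31.6]
orientation: [0.243, 3.132, -0.001]
force: [-1.5, 1.0, 13.1]
finger_gap: 49.2
grip_force: 30.0
```

Seated (contact at 31.6 mm, as expected). Release, rise and check.

```bash
python3 -m creep '[[[0,0,0],[0,0,0.03],-0.5],[[0,0,0],[0,0,0.03],-0.5],[[0,0,0],[0,0,0.03],-0.5],[[0,0,0],[0,0,0.03],-0.5],[[0,0,0],[0,0,0.03],-0.5],[[0,0,0],[0,0,0.03],-0.5]]'; python3 -m creep '[[[0,0,0],[0,0,0.4],-0.5],[[0,0,0],[0,0,1.4],-0.5],[[0,0,0],[0,0,2.8],-0.5],[[0,0,0],[0,0,4.2],-0.5],[[0,0,0],[1.2,0,5.2],-0.5],[[0,0,0],[2.4,-0.2,5.2],-0.5],[[0,0,0],[2.4,-0.2,5.2],-0.5],[[0,0,0],[2.4,-0.2,5.2],-0.5],[[0,0,0],[2.4,-0.2,5.2],-0.5]]'
python3 - <<'E'
from h import *
snap('wrist'); snap('top'); snap('scene'); s=ctrl.observe(); print(s['tcp_pos'],s['force'])
a,b,c=[np.load('last_%s.npz'%n)['im'] for n in('wrist','top','scene')]
p=px('wrist',[425.4,-341.6,51]); print(p); x,y=int(p[0]),int(p[1]); y0=max(y-60,0)
r=lambda m,w,h: cv2.resize(m,(w,h),interpolation=cv2.INTER_CUBIC)
L=r(a[y0:y0+120,x-60:x+60],400,400); T=r(b[180:330,100:300],400,300); S=r(b[190:280,230:370],400,257); Q=r(c[130:330,160:427],400,300)
cv2.imwrite('pics/w7.png',cv2.resize(np.hstack([np.vstack([L,S]),cv2.copyMakeBorder(np.vstack([T,Q]),0,57,0,0,cv2.BORDER_CONSTANT)]),(720,591))); print(x-60,y0)
E
```

```text
time: 26.87
tcp_pos: [425.7, -342.5, 31.2]
orientation: [-0.243, -3.132, -0.0]
force: [0.3, -0.3, 0.1]
finger_gap: 69.7
grip_force: 0.0
time: 27.62
tcp_pos: [484.6, -347.2, 161.2]
orientation: [-0.243, -3.131, -0.001]
force: [-0.9, 0.4, -0.2]
finger_gap: 69.6
grip_force: 0.0
[ 484.30540497 -347.45933422  160.91148402] [ 0.12799463 -0.7661014  -0.68403776]
[315.54390846 150.45790951]
255 90
```

View pics/w7.png

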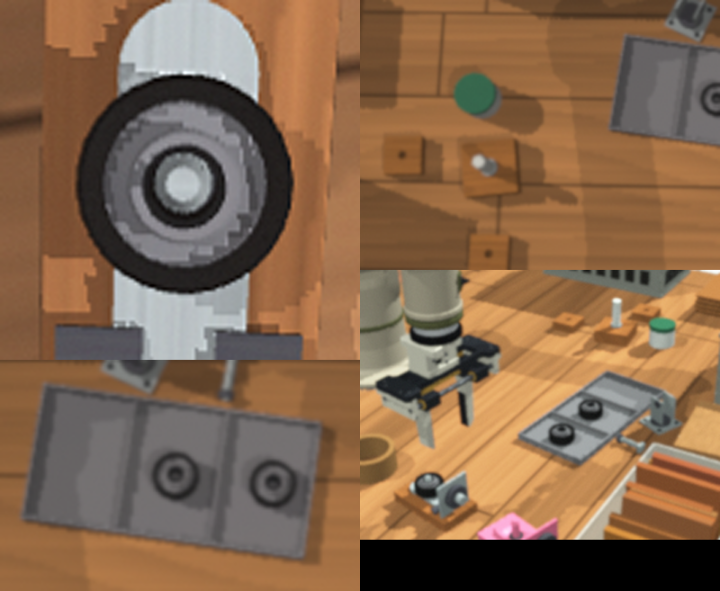

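The last picture shows everything in place. The wheel sits level on the axle, whose end shows in the middle of the bush at crop (183,183). The gauge stands upright in its stand, the other two wheels lie flat in the tray, and the robot is clear.

```bash
python3 -c "
from station import ctrl
print(ctrl.job_done())"
```

```text
the job is handed in; nothing more can be done
None
```

I tried the gauge in all three wheels from left to right; only the left one took it. That wheel is now on the axle down on the washer, the gauge is back in its stand, and I handed the job in at about 28 s, but no verdict came back.

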